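# Hand in the glued toy boat through the chute flap

## Robot

A 7-joint arm with a two-finger parallel gripper is mounted at the origin on the work surface. World frame = base frame: x ahead of the robot, y to its left, z up, the work surface at z = 0. Lengths are in m, angles in rad, forces in N, time in s.
With the tool pointing down it reaches from about 0.35 to 0.9 m from the base axis. Payload 7.2 kg.
Tool frame: the origin (TCP) lies at the very end of the fingers, on their centre line; the grasp point (between the pads) lies 19 mm behind it; z points along the fingers, y is the direction in which the jaws open and shut (so a half turn about z gives the same grasp; the last joint's range is limited). The gripper opens to 85 mm and grips with 20 to 120 N. Pads are 22 mm wide; open, the fingers measure 114 mm over their backs; the gripper's body (76 mm by 85 mm) begins 54 mm behind the grasp point. The pads swing forward as they close: fully open they stand 13 mm farther back than shut.
Start: joints at [-1.41, 0.411, -0.013, 1.596, 0.006, 1.134, -0.082], TCP at [0.142, 0.609, 0.231] pointing down, gripper open.
Joint ranges: [-2.95, 2.95], [-0.29, 1.99], [-1.47, 1.44], [0.14, 2.54], [-1.03, 4.17], [0.13, 1.85], [-2.86, 2.86]. Speed limits (rad/s): [2.39, 2.39, 3.01, 3.01, 3.14, 3.14, 3.14].

## Interface

Orientations are given as a rotation vector (axis times angle).
In Python, from plant import ctrl gives the robot as it stands.
- The arm moves only by the tool arm_command, never from a script. Its argument "moves" is one flat list of numbers, 7 for each row, row after row: the turn, a rotation vector about the tool's x, y, z in rad, then the shift along the tool's x, y, z in m, then the closure, from -1 (fully open) to 1 (shut). In form: [wx, wy, wz, x, y, z, jaw, wx, wy, wz, x, y, z, jaw, ...]. A call has 1 to 20 rows; each row is the pose to reach, as a shift and turn from the pose measured when the call began, along the tool's axes at that moment; what a row does not reach only later rows make up. A row lasts 1/8 s, in which the tool goes at most 62.5 mm and 10.7 degrees, less where a joint would pass 70% of its speed; a pose out of reach is approached as far as the arm can. A call with a gripper value outside its range is refused whole. The fingers move at their own pace and stop on an object; "grip_force" is the grip in N (left out, the last holds). Time passes only in rows, so rows that repeat a pose let the fingers close. It gives the time, the measured TCP pose, the force and the opening at its end, in the units of the state.
- ctrl.read_state(): the state, without advancing time (a new reading comes with each control period).
- ctrl.get_image(name): name is "scene" or "top"; returns the picture (384x512x3 uint8, blue, green, red); there is no depth.
- ctrl.camera_params(name): a dict with "K" (3x3 intrinsics, pixels), "view" (4x4, takes a point from world to camera coordinates). Camera axes: x right, y down, z forward; pixel columns grow to the right and rows downward; lengths in m; the calibration is good to about 2 mm. A picture is of the moment at which its call begins. camera_params takes no time and is no camera call.
- ctrl.close_job(): hands the job in, once; it reports no verdict.
The state is a dict: "t": time; "joints": joint angles; "qd": joint speeds; "effort": joint torques, N m; "position": TCP position; "eef_rot": TCP orientation; "force": force on the tool from outside, world axes, zero at the start; "wrist_torque": the same for the moment, N m; "width": finger opening in m.
Only numpy, scipy, OpenCV 4.12 (cv2) and the standard library are available. Lean on these libraries where they do the work, as an engineer would, in place of code of your own. Each camera call takes 0.05 s, during which the arm holds its last target.

## Task

The hand-in chute has a raised plywood deck with two lanes, one with a finished toy boat (pointed bow), the other with a toy truck that is not done yet. With the fingertips, push the boat steadily along its own lane and through the hanging flap until it slides away down the steel slide, then draw back so that the flap hangs fully shut again. Do not lift, flick or overturn the boat, and leave the truck, the glue bottle and the screwdriver where they are.

Things in the scene. Friction and masses are not known exactly. Their poses are not given: they have to be found in the camera images.
- chute: Fixed plywood chute. Origin on the table top under the flaps' plane, midway between the lanes; x along the lanes in the pushing direction (away from the robot), y left, z up. Level deck, 232 mm wide, top at z = 100 mm, from x = -200 to +36 mm. Two lanes 76 mm wide, centred at y = +55 (left) and -55 mm (right), between rails 12 mm thick whose tops are at z = 125 mm.
- gate (a point): Middle of the underside of the gate's lintel, chute x = 0, z = 230 mm; axes as the chute's. Lintel (top at 252 mm) and posts are 18 mm deep (x -9 to +9 mm); each lane's opening is 98 mm wide between the posts. The gripper's body must not hit lintel or posts: lean the tool back towards the robot by about 25 to 45 degrees, so that the fingertips lead into the gate.
- deck_edge (a point): Middle of the deck's far edge, chute x = 36 mm, z = 100 mm; axes as the chute's. From here a slippery polished steel slide falls away at 35 degrees, 155 mm long to an end stop 40 mm high, in the same lanes. The boat tips over the edge and slides to the stop by itself once its centre is 10 to 22 mm past the edge, its stern then about at the flap's plane; it comes to rest sloping on the slide.
- flap_left (a joint): Swing of the left (+y) flap, rad: 0 = hanging shut against a stop, grows to 1.4 as its lower edge swings in towards the slide; never towards the robot. Aluminium, 72 mm wide, 118 mm long, 4 mm thick, 60 g, on a pin at z = 222 mm, chute x = 0; lower edge 2 mm above the deck. Gravity only: about 1 N opens it, and it falls shut in under 1 s unless fingers or boat hold it.
- flap_right (a joint): The same for the right lane's (-y) flap.
- boat_center (a point): Plain wooden toy boat, loose, 105-210 g, in either lane, bow 15-65 mm before the flap. Point on its centreline half-way up the hull (20 mm above its underside); x to the bow, z up. Hull: flat stern at x = -50, bow tip at +47.5 mm, 55 wide, 40 high. On it a 34 x 36 mm cabin, 20 high, centred at x = -8, with a funnel 16 across, 15 high (75 mm high in all).
- truck_center (a point): Plain wooden toy truck body in the other lane, loose, same wood: block 100 x 50 x 32 mm with a square cab, 58 mm high in all. The point is at its middle, 20 mm above its underside. Leave it.
- glue: White glue bottle standing on the table just outside the left rail, 52 mm across, 150 mm high; origin at the centre of its underside. Leave it.
- screwdriver: Screwdriver lying on the table outside the right rail, roughly along the lanes; origin near its middle. Leave it.
Not all that is in view belongs to the job. Leave any green look-alike of the part that bears boat_center alone.

How it is judged:
By the outcome, as a careful person would: the job done as asked, in the order asked, and still so for the second after the job is handed in, with the robot touching nothing.
It also fails if it takes over 45 s, if anything falls off the work surface, if the arm or the gripper's body presses on something with over 40 N, if the wrist force passes 120 N, or if a joint passes its speed limit or range.

## Working session

There is one attempt and no reset: what is moved stays moved. The work goes in short steps, Python scripts to look and compute and a tool call to move; the robot and the scene stay as the last step left them, time stands still between calls to the robot, and variables do not carry over. Pictures are saved under pics/ and viewed, and the job is handed in when it is done.

Besides the shell and the picture viewer there is one more tool, called after ">>>" as name(argument=value, ...), one argument or row to a line, values as JSON. arm_command: Moves the arm, as the interface text tells. Its arguments: {"type":"object","properties":{"moves":{"type":"array"},"grip_force":{"type":"number"}},"required":["moves"]}

```bash
ls; mkdir -p pics; python3 - <<'E'
from plant import ctrl
import cv2
s=ctrl.read_state();print({k:s[k] for k in('t','position','eef_rot','width','force')})
for n in('scene','top'):
    im=ctrl.get_image(n);cv2.imwrite(f'pics/{n}0.png',im);p=ctrl.camera_params(n);print(n,p['K'],p['view'])
E
```

```text
pics
{'t': 0.0, 'position': array([0.14168622, 0.60820867, 0.23044529]), 'eef_rot': array([-3.58619665e-01, -3.12098039e+00,  2.53596613e-03]), 'width': 0.08543868088589214, 'force': array([-0.4363218 , -0.11058971, -0.07702851])}
scene [[364.25863403   0.         258.06546578]
 [  0.         364.25863403 193.63745484]
 [  0.           0.           1.        ]] [[ 0.76620237  0.64234291 -0.01815256 -0.44656824]
 [ 0.34900897 -0.43969335 -0.8275642  -0.05893035]
 [-0.53956155  0.62774624 -0.56107752  1.09815021]
 [ 0.          0.          0.          1.        ]]
top [[494.34615426   0.         264.66405459]
 [  0.         494.34615426 195.88383844]
 [  0.           0.           1.        ]] [[ 0.01867432 -0.99966488  0.01792767  0.01644511]
 [-0.98996652 -0.02099907 -0.13973306  0.54804215]
 [ 0.1400627  -0.01513837 -0.9900269   1.20781813]
 [ 0.          0.          0.          1.        ]]
```

View pics/scene0.png

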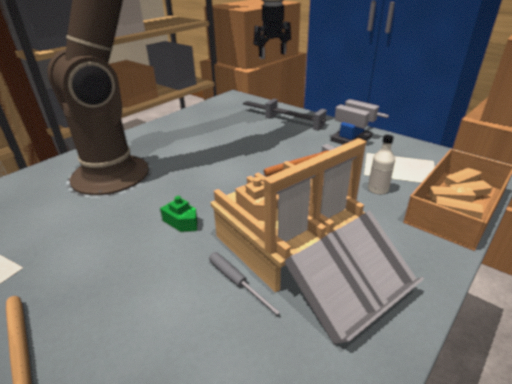

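View pics/top0.png

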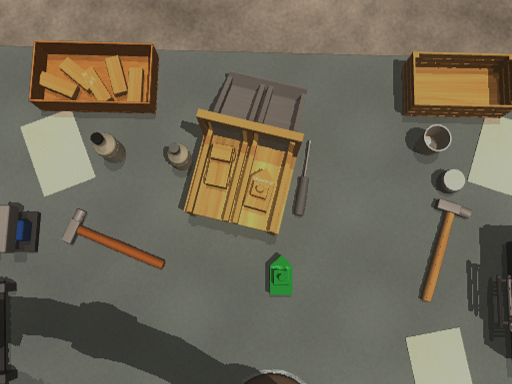

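```bash
python3 - <<'E'
import cv2
a=cv2.imread('pics/top0.png')[65:245,175:320];cv2.imwrite('pics/top0c.png',cv2.resize(a,None,fx=3.3,fy=3.3,interpolation=cv2.INTER_CUBIC))
a=cv2.imread('pics/scene0.png')[130:350,200:430];cv2.imwrite('pics/sc0c.png',cv2.resize(a,None,fx=2.7,fy=2.7,interpolation=cv2.INTER_CUBIC))
E
```

```text
(no output)
```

View pics/top0c.png

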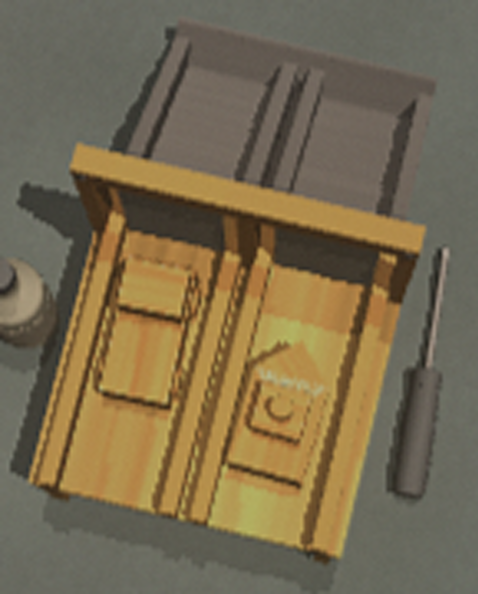

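View pics/sc0c.png

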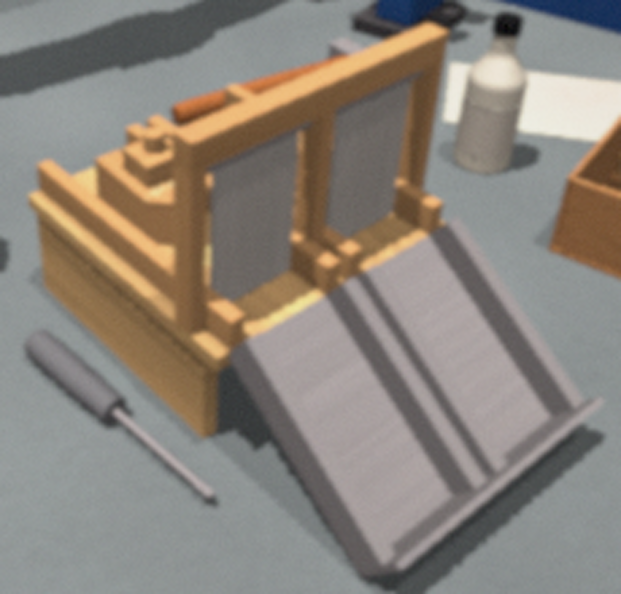

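```bash
cat > h.py <<'E'
import numpy as np
from plant import ctrl
def ray(n,u,v,z):
    p=ctrl.camera_params(n);K=p['K'];V=p['view'];R=V[:3,:3];t=V[:3,3]
    c=-R.T@t;d=R.T@np.linalg.inv(K)@np.array([u,v,1.]);return c+d*(z-c[2])/d[2]
def proj(n,P):
    p=ctrl.camera_params(n);q=p['view']@np.append(P,1);q=p['K']@q[:3];return q[:2]/q[2]
def T(u,v,z): return ray('top',175+u/3.3,65+v/3.3,z)
def S(u,v,z): return ray('scene',200+u/2.7,130+v/2.7,z)
E
python3 - <<'E'
from h import *
np.set_printoptions(precision=4,suppress=True)
for nm,P in dict(nl=T(32,486,.1),nr=T(342,558,.1),lfl=T(77,146,.252),lfr=T(425,228,.252),lnl=T(73,172,.252),lnr=T(419,251,.252),
 st_l=T(228,464,.14),st_r=T(300,486,.14),bow=T(290,340,.14),fun=T(279,404,.175)).items(): print(nm,P)
print('scene'); 
for nm,P in dict(deckR_far=S(205,358,.1),lintR=S(178,140,.252),lintL=S(445,36,.252),deckR_near=S(32,200,.1)).items(): print(nm,P)
E
```

```text
nl [0.4955 0.2176 0.1   ]
nr [ 0.4481 -0.0065  0.1   ]
lfl [0.7009 0.1755 0.252 ]
lfr [ 0.6517 -0.05    0.252 ]
lnl [0.6835 0.1774 0.252 ]
lnr [ 0.6364 -0.0463  0.252 ]
st_l [0.5096 0.0759 0.14  ]
st_r [0.4952 0.0253 0.14  ]
bow [0.5987 0.0343 0.14  ]
fun [0.5472 0.0413 0.175 ]
scene
deckR_far [ 0.6767 -0.0603  0.1   ]
lintR [ 0.6482 -0.0515  0.252 ]
lintL [0.7084 0.1674 0.252 ]
deckR_near [ 0.4611 -0.0077  0.1   ]
```

```bash
cat >> h.py <<'E'
from scipy.spatial.transform import Rotation as Ro
O=np.array([.668,.064,0]);YAW=-.209
c,s=np.cos(YAW),np.sin(YAW);EX=np.array([c,s,0]);EY=np.array([-s,c,0]);EZ=np.array([0,0,1.])
def W(p): return O+EX*p[0]+EY*p[1]+EZ*p[2]
def C(P): d=np.array(P)-O; return np.array([d@EX,d@EY,d[2]])
def plan(tg):
    st=ctrl.read_state();R=Ro.from_rotvec(st['eef_rot']).as_matrix();P=st['position']
    print('t',st['t'],'chute',C(P).round(4),'w',round(st['width'],4),'F',st['force'].round(2),'q',np.round(st['joints'],3))
    z=R[:,2];print('lean',np.degrees(np.arctan2(z@EX,-z[2])).round(2),'yaw err',np.degrees(np.arcsin(R[:,1]@EX)).round(2))
    for x,y,zz,a in tg:
        a=np.radians(a);D=np.c_[-np.cos(a)*EX-np.sin(a)*EZ,EY,np.sin(a)*EX-np.cos(a)*EZ]
        print(Ro.from_matrix(R.T@D).as_rotvec().round(3),(R.T@(W((x,y,zz))-P)).round(4))
E
python3 -c "
from h import *
for n in [(-.11,-.047,.12)]: print(proj('top',W(n)),W(n))
plan([(-.21,-.053,.25,0),(-.21,-.053,.25,40)])"
```

```text
[259.59437846 189.64862929] [0.55064208 0.04084577 0.12      ]
t 0.1 chute [-0.6278  0.4232  0.2305] w 0.0855 F [ 0.11 -0.67  0.15] q [-1.41   0.412 -0.013  1.597  0.006  1.134 -0.082]
lean 0.01 yaw err 1.13
[-0.002  0.    -0.02 ] [-0.4271 -0.4679 -0.0187]
[-0.008 -0.698 -0.018] [-0.4271 -0.4679 -0.0187]
```

The wooden boat sits in the right lane, top px (262,187), with its bow about 60 mm before the flap. The truck is in the left lane at px (219,165). The green toy at (281,276) on the table is the look-alike. The enlarged crop shows the pointed bow and funnel in the right lane, so that is the one to push. I'll go above and behind its stern first.

>>> arm_command(
  moves=[0, -0.1, 0, -0.04, -0.045, -0.002, -0.6, 0, -0.2, 0, -0.085, -0.093, -0.004, 0.0, -0.002, -0.3, -0.005, -0.128, -0.14, -0.006, 0.4, -0.003, -0.4, -0.008, -0.171, -0.187, -0.008, 0.4, -0.004, -0.5, -0.01, -0.214, -0.234, -0.01, 0.4, -0.005, -0.6, -0.012, -0.257, -0.281, -0.012, 0.4, -0.008, -0.698, -0.018, -0.299, -0.328, -0.014, 0.4, -0.008, -0.698, -0.018, -0.342, -0.375, -0.016, 0.4, -0.008, -0.698, -0.018, -0.385, -0.422, -0.018, 0.4, -0.008, -0.698, -0.018, -0.427, -0.468, -0.019, 0.4, -0.008, -0.698, -0.018, -0.427, -0.468, -0.019, 0.4, -0.008, -0.698, -0.018, -0.427, -0.468, -0.019, 0.4, -0.008, -0.698, -0.018, -0.427, -0.468, -0.019, 0.4],
  grip_force=40,
)

```text
t: 1.72
position: [0.4512, 0.057, 0.2503]
eef_rot: [0.253, 2.432, -0.093]
force: [0.3, 0.4, -0.2]
width: 0.0257
```

```bash
python3 - <<'E'
from h import *
import cv2
plan([(-.21,-.053,.25,40),(-.21,-.053,.18,40),(-.21,-.053,.113,40)])
for n,(y0,y1,x0,x1) in dict(scene=(60,320,130,400),top=(65,300,150,340)).items():
    cv2.imwrite(f'pics/{n}1.png',cv2.resize(ctrl.get_image(n)[y0:y1,x0:x1],None,fx=2.2,fy=2.2))
E
```

```text
t 1.725 chute [-0.2106 -0.0518  0.2503] w 0.0257 F [ 0.33  0.38 -0.23] q [-1.151 -0.262  0.453  2.477  1.09   0.736 -0.111]
lean 40.01 yaw err -0.08
[0.001 0.    0.001] [-0.0003 -0.0012  0.0006]
[0.001 0.    0.001] [ 0.0447 -0.0012  0.0542]
[0.001 0.    0.001] [ 0.0878 -0.0012  0.1056]
```

View pics/top1.png

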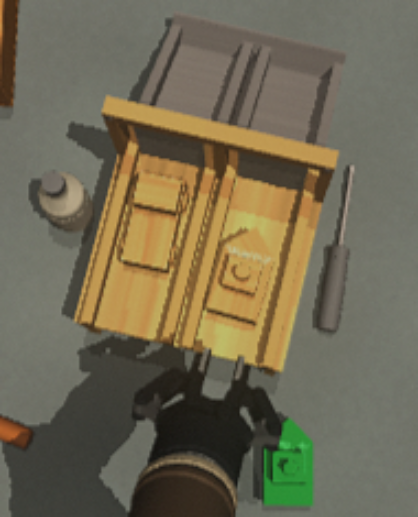

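View pics/scene1.png

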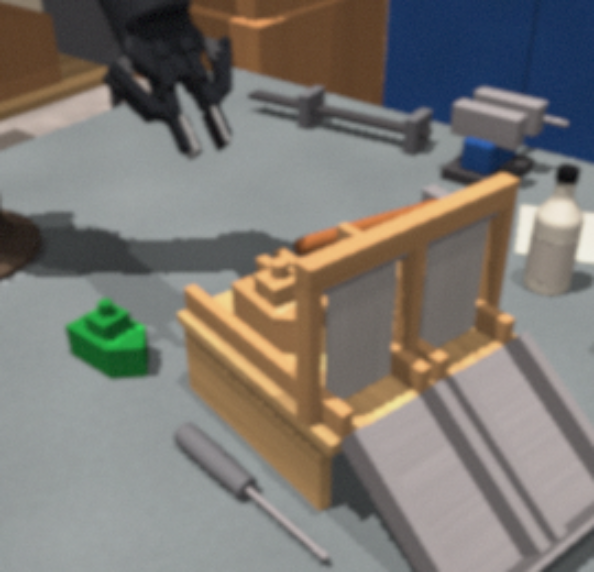

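The lean was reached exactly. The fingertips are behind the right lane, clear of the boat's stern (crop row about 320), and the scene is untouched. Descending behind the stern.

>>> arm_command(
  moves=[0, 0, 0, 0.015, 0, 0.018, 0.4, 0, 0, 0, 0.03, -0.001, 0.036, 0.4, 0, 0, 0, 0.045, -0.001, 0.054, 0.4, 0, 0, 0, 0.06, -0.001, 0.072, 0.4, 0, 0, 0, 0.074, -0.001, 0.089, 0.4, 0, 0, 0, 0.081, -0.001, 0.098, 0.4, 0, 0, 0, 0.088, -0.001, 0.106, 0.4, 0, 0, 0, 0.088, -0.001, 0.106, 0.4],
)

```text
t: 2.82
position: [0.4415, 0.0396, 0.1004]
eef_rot: [0.145, 2.487, -0.283]
force: [-0.8, 0.1, -2.3]
width: 0.0255
```

```bash
python3 - <<'E'
from h import *
import cv2
plan([(-.17,-.053,.113,40),(-.14,-.053,.113,40)])
for n,(y0,y1,x0,x1) in dict(scene=(100,320,130,400),top=(105,250,170,320)).items():
    cv2.imwrite(f'pics/{n}2.png',cv2.resize(ctrl.get_image(n)[y0:y1,x0:x1],None,fx=2.9,fy=2.9,interpolation=cv2.INTER_CUBIC))
E
```

```text
t 2.825 chute [-0.2165 -0.0708  0.1004] w 0.0255 F [-0.84  0.14 -2.27] q [ 0.307  0.423 -1.083  2.538  1.627  0.942 -0.644]
lean 38.04 yaw err -2.01
[-0.109 -0.042  0.133] [-0.0466  0.0138  0.0166]
[-0.109 -0.042  0.133] [-0.0703  0.0128  0.035 ]
```

View pics/top2.png

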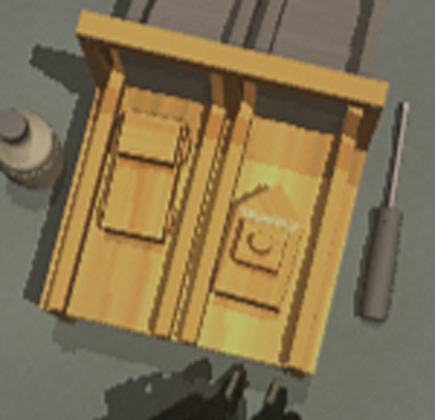

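View pics/scene2.png

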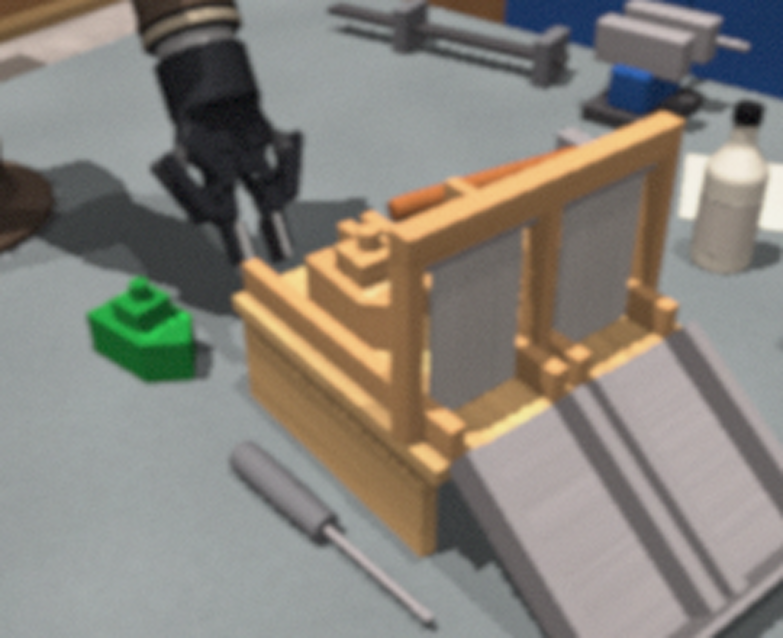

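The arm hit joint 4's limit (too folded) and swung its elbow, so the tip ended at chute x = -0.216 m. Nothing has moved. The boat is still at crop (255,255) and both flaps are shut. I'll rise, take 27° of lean here, and come down a little farther forward.

```bash
python3 -c "
from h import *
plan([(-.21,-.065,.15,32),(-.195,-.053,.20,27),(-.185,-.053,.20,27)])"
```

```text
t 2.925 chute [-0.2172 -0.0721  0.0986] w 0.0257 F [ 0.33 -1.12 -0.7 ] q [ 0.315  0.427 -1.086  2.538  1.626  0.939 -0.643]
lean 37.68 yaw err -1.86
[-0.118  0.092  0.121] [-0.0372 -0.0018 -0.0368]
[-0.123  0.179  0.116] [-0.0804  0.0013 -0.0684]
[-0.123  0.179  0.116] [-0.0883  0.001  -0.0623]
```

>>> arm_command(
  moves=[-0.03, 0.03, 0.03, -0.015, 0, -0.017, 0.4, -0.06, 0.05, 0.06, -0.03, 0, -0.032, 0.4, -0.118, 0.092, 0.121, -0.045, 0, -0.044, 0.4, -0.123, 0.14, 0.116, -0.063, 0.001, -0.056, 0.4, -0.123, 0.179, 0.116, -0.08, 0.001, -0.068, 0.4, -0.123, 0.179, 0.116, -0.088, 0.001, -0.062, 0.4, -0.123, 0.179, 0.116, -0.088, 0.001, -0.062, 0.4],
)

```text
t: 3.8
position: [0.477, 0.0509, 0.2007]
eef_rot: [0.278, 2.654, -0.068]
force: [-1.8, 0.3, 0.9]
width: 0.0259
```

```bash
python3 -c "
from h import *
plan([(-.185,-.053,.20,27),(-.185,-.053,.155,27),(-.185,-.053,.113,27)])"
```

```text
t 3.8 chute [-0.1841 -0.0524  0.2007] w 0.0259 F [-1.81  0.35  0.87] q [ 0.832  0.104 -1.246  2.268  0.733  0.555  0.392]
lean 27.18 yaw err -0.02
[-0.     0.003  0.001] [ 0.0011 -0.0006  0.0002]
[-0.     0.003  0.001] [ 0.0217 -0.0006  0.0402]
[-0.     0.003  0.001] [ 0.0408 -0.0005  0.0776]
```

>>> arm_command(
  moves=[0, 0, 0, 0.007, 0, 0.013, 0.4, 0, 0, 0, 0.014, 0, 0.026, 0.4, 0, 0, 0, 0.022, 0, 0.04, 0.4, 0, 0, 0, 0.022, 0, 0.04, 0.4],
)

```text
t: 4.3
position: [0.4743, 0.0521, 0.154]
eef_rot: [0.273, 2.657, -0.068]
force: [0.5, 0.3, -0.4]
width: 0.0253
```

```bash
python3 -c "
from h import *
plan([(-.185,-.053,.155,27),(-.185,-.053,.135,27),(-.185,-.053,.113,27)])"
```

```text
t 4.3 chute [-0.187  -0.0518  0.154 ] w 0.0253 F [ 0.53  0.31 -0.41] q [ 0.636  0.219 -1.117  2.33   1.038  0.556  0.068]
lean 27.07 yaw err -0.22
[0.    0.001 0.004] [-0.0022 -0.0012 -0.    ]
[0.    0.001 0.004] [ 0.0069 -0.0012  0.0178]
[0.    0.001 0.004] [ 0.0169 -0.0011  0.0374]
```

Well behaved now. Continuing down.

>>> arm_command(
  moves=[0, 0, 0.002, 0.003, -0.001, 0.009, 0.4, 0, 0, 0.004, 0.007, -0.001, 0.018, 0.4, 0, 0, 0.004, 0.012, -0.001, 0.028, 0.4, 0, 0, 0.004, 0.017, -0.001, 0.037, 0.4, 0, 0, 0.004, 0.017, -0.001, 0.037, 0.4],
)

```text
t: 4.92
position: [0.4754, 0.0512, 0.1134]
eef_rot: [0.276, 2.657, -0.067]
force: [-0.0, -0.3, 0.4]
width: 0.0256
```

```bash
python3 - <<'E'
from h import *
import cv2
plan([(-.165,-.053,.113,27),(-.125,-.053,.113,34),(-.085,-.053,.113,40)])
for n,(y0,y1,x0,x1) in dict(scene=(100,320,130,400),top=(105,250,170,320)).items():
    cv2.imwrite(f'pics/{n}3.png',cv2.resize(ctrl.get_image(n)[y0:y1,x0:x1],None,fx=2.7,fy=2.7,interpolation=cv2.INTER_CUBIC))
E
```

```text
t 4.925 chute [-0.1858 -0.0525  0.1134] w 0.0256 F [-0.02 -0.31  0.4 ] q [ 0.51   0.319 -1.019  2.372  1.287  0.57  -0.189]
lean 27.04 yaw err -0.1
[0.    0.001 0.002] [-0.0183 -0.0005  0.0098]
[ 0.    -0.122  0.002] [-0.054  -0.0006  0.028 ]
[ 0.001 -0.226  0.002] [-0.0896 -0.0007  0.0461]
```

View pics/top3.png

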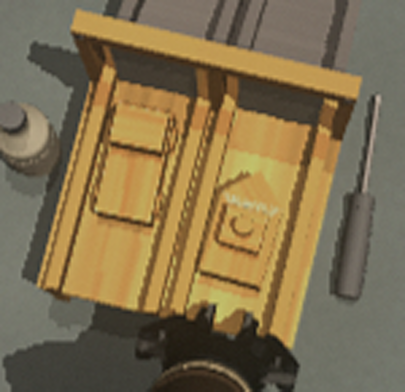

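View pics/scene3.png

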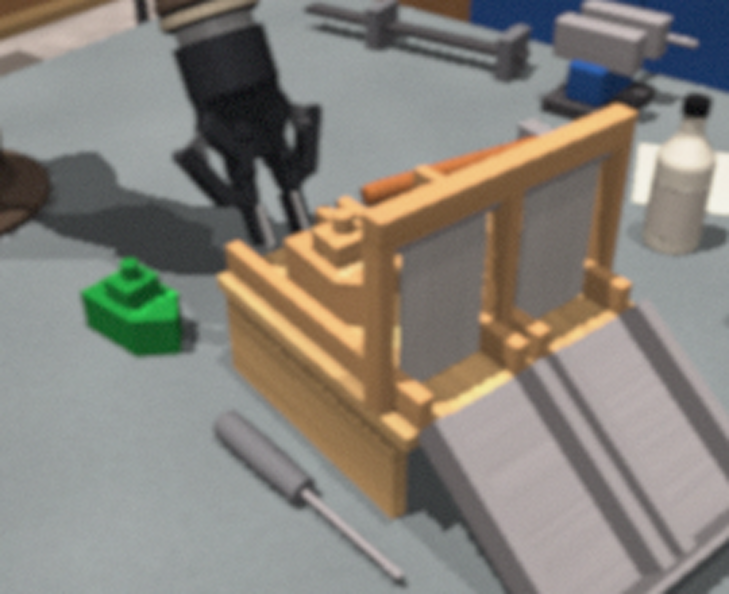

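The fingertips are inside the right lane (crop 208,315 and 252,320) and square behind the stern line (crop 200-262, 270-290), with no force. Pushing slowly while increasing the lean.

>>> arm_command(
  moves=[0, 0, 0.001, -0.0045, 0, 0.0024, 0.4, 0, 0, 0.002, -0.009, -0.001, 0.0049, 0.4, 0, 0, 0.002, -0.0135, -0.001, 0.0073, 0.4, 0, 0, 0.002, -0.018, -0.001, 0.0097, 0.4, 0, -0.015, 0.002, -0.0225, -0.001, 0.012, 0.4, 0, -0.03, 0.002, -0.027, -0.001, 0.0142, 0.4, 0, -0.045, 0.002, -0.0315, -0.001, 0.0165, 0.4, 0, -0.06, 0.002, -0.036, -0.001, 0.0188, 0.4, 0, -0.075, 0.002, -0.0405, -0.001, 0.0211, 0.4, 0, -0.09, 0.002, -0.045, -0.001, 0.0234, 0.4, 0, -0.105, 0.002, -0.0495, -0.001, 0.0257, 0.4, 0, -0.12, 0.002, -0.054, -0.001, 0.028, 0.4, 0, -0.135, 0.002, -0.0585, -0.001, 0.0303, 0.4, 0, -0.15, 0.002, -0.063, -0.001, 0.0326, 0.4, 0, -0.165, 0.002, -0.0675, -0.001, 0.0349, 0.4, 0, -0.18, 0.002, -0.072, -0.001, 0.0371, 0.4, 0, -0.195, 0.002, -0.0765, -0.001, 0.0394, 0.4, 0, -0.21, 0.002, -0.081, -0.001, 0.0417, 0.4, 0, -0.226, 0.002, -0.0855, -0.001, 0.044, 0.4, 0, -0.226, 0.002, -0.0896, -0.001, 0.0461, 0.4],
)

```text
t: 7.52
position: [0.5744, 0.0295, 0.1135]
eef_rot: [0.255, 2.431, -0.092]
force: [-0.9, 0.2, 0.3]
width: 0.0255
```

```bash
python3 - <<'E'
from h import *
import cv2
plan([(-.085,-.053,.113,40),(-.0,-.053,.113,40)])
for n,(y0,y1,x0,x1) in dict(scene=(100,320,130,400),top=(65,250,170,320)).items():
    cv2.imwrite(f'pics/{n}4.png',cv2.resize(ctrl.get_image(n)[y0:y1,x0:x1],None,fx=2.7,fy=2.7,interpolation=cv2.INTER_CUBIC))
E
```

```text
t 7.525 chute [-0.0844 -0.0532  0.1135] w 0.0255 F [-0.93  0.22  0.32] q [ 0.434  0.474 -0.918  2.341  1.848  0.718 -0.61 ]
lean 40.05 yaw err -0.0
[ 0.001  0.001 -0.001] [0.0008 0.0002 0.    ]
[ 0.001  0.001 -0.001] [-0.0643  0.0002  0.0547]
```

View pics/top4.png

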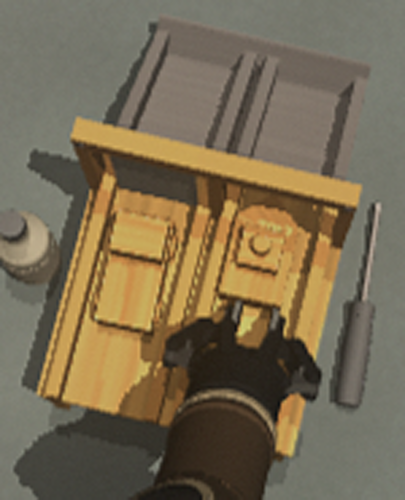

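View pics/scene4.png

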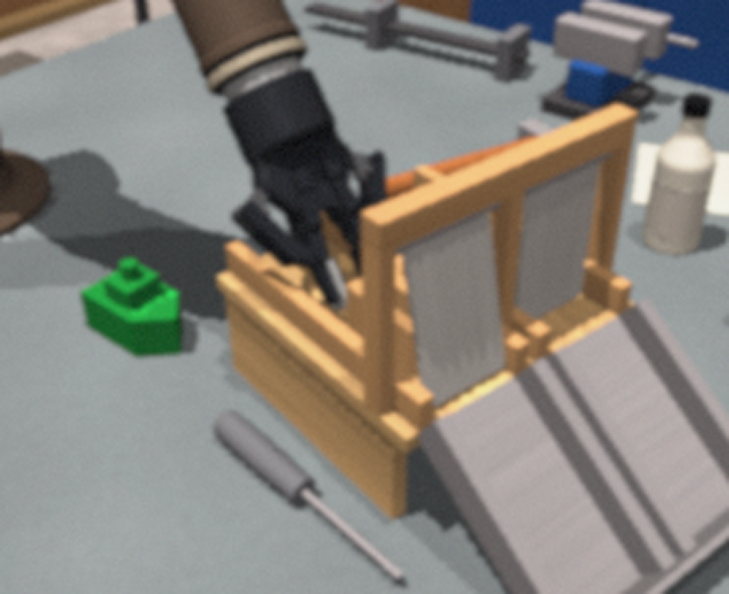

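The boat is moving straight (funnel at crop 262,245) and the right flap is starting to open. The knuckles (crop x 163 to 320, about 105 mm) would come close to the posts (98 mm opening). I'll draw back a few mm, shut the fingers to narrow them, and lean to 44°.

```bash
python3 -c "
from h import *
print('funnel',C(ray('top',170+262/2.7,65+245/2.7,.175)), 'stern', C(ray('top',170+220/2.7,65+295/2.7,.14)),C(ray('top',170+288/2.7,65+308/2.7,.14)))
plan([(-.097,-.053,.114,40),(-.097,-.053,.114,44)])"
```

```text
funnel [-0.03872933 -0.04727075  0.175     ] stern [-0.08207245 -0.0209483   0.14      ] [-0.0797417  -0.08054569  0.14      ]
t 7.625 chute [-0.0839 -0.0533  0.1139] w 0.0259 F [ 0.82  0.78 -0.34] q [ 0.434  0.474 -0.917  2.34   1.847  0.718 -0.609]
lean 40.07 yaw err 0.05
[ 0.     0.001 -0.002] [ 0.0099  0.0003 -0.0086]
[ 0.    -0.069 -0.002] [ 0.0099  0.0003 -0.0086]
```

>>> arm_command(
  moves=[0, 0, 0, 0.005, 0.001, -0.0043, 0.4, 0, 0, 0, 0.01, 0.003, -0.0086, 0.6, 0, -0.035, 0, 0.01, 0.003, -0.0086, 1, 0, -0.069, 0, 0.01, 0.003, -0.0086, 1, 0, -0.069, 0, 0.01, 0.003, -0.0086, 1, 0, -0.069, 0, 0.01, 0.003, -0.0086, 1],
)

```text
t: 8.38
position: [0.5626, 0.0351, 0.1141]
eef_rot: [0.249, 2.363, -0.099]
force: [0.1, 0.1, -0.2]
width: 0.0001
```

```bash
python3 - <<'E'
from h import *
import cv2
plan([(-.085,-.050,.113,44),(-.03,-.050,.113,44),(-.0,-.050,.113,44)])
for n,(y0,y1,x0,x1) in dict(top=(65,250,170,320)).items():
    cv2.imwrite(f'pics/{n}5.png',cv2.resize(ctrl.get_image(n)[y0:y1,x0:x1],None,fx=2.7,fy=2.7,interpolation=cv2.INTER_CUBIC))
E
```

```text
t 8.375 chute [-0.0971 -0.0501  0.1141] w 0.0001 F [ 0.07  0.12 -0.23] q [ 0.401  0.495 -0.94   2.406  1.965  0.831 -0.767]
lean 43.99 yaw err 0.04
[ 0.    -0.    -0.001] [-0.0079  0.0001  0.0092]
[ 0.    -0.    -0.001] [-0.0475  0.0002  0.0475]
[ 0.    -0.    -0.001] [-0.0691  0.0002  0.0683]
```

View pics/top5.png

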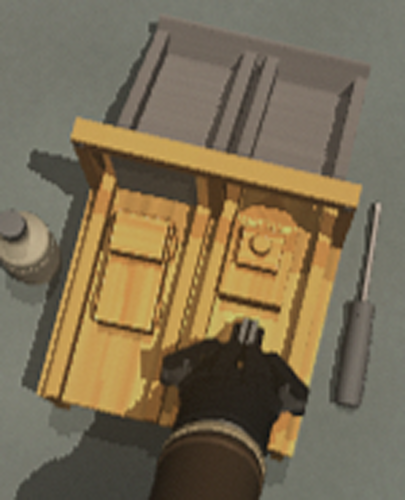

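Boat still straight, and the shut fingers are centred behind the stern (crop 247,325). The knuckles now trail the tips by about 28 mm. Pushing on.

>>> arm_command(
  moves=[0, 0, 0, -0.004, 0, 0.0045, 1, 0, 0, 0, -0.008, 0, 0.0092, 1, 0, 0, 0, -0.0116, 0, 0.0127, 1, 0, 0, 0, -0.0152, 0, 0.0162, 1, 0, 0, 0, -0.0188, 0, 0.0197, 1, 0, 0, 0, -0.0224, 0, 0.0232, 1, 0, 0, 0, -0.026, 0, 0.0267, 1, 0, 0, 0, -0.0296, 0, 0.0302, 1, 0, 0, 0, -0.0332, 0, 0.0337, 1, 0, 0, 0, -0.0368, 0, 0.0372, 1, 0, 0, 0, -0.0404, 0, 0.0407, 1, 0, 0, 0, -0.044, 0, 0.0441, 1, 0, 0, 0, -0.0475, 0, 0.0475, 1],
)

```text
t: 10.05
position: [0.6287, 0.021, 0.1131]
eef_rot: [0.25, 2.363, -0.099]
force: [-2.0, 0.5, 0.5]
width: 0.0001
```

```bash
python3 - <<'E'
from h import *
import cv2
plan([(-.015,-.050,.113,44),(-.0,-.050,.113,44),(.01,-.05,.113,44)])
for n,(y0,y1,x0,x1) in dict(scene=(100,320,130,400),top=(65,250,170,320)).items():
    cv2.imwrite(f'pics/{n}6.png',cv2.resize(ctrl.get_image(n)[y0:y1,x0:x1],None,fx=2.7,fy=2.7,interpolation=cv2.INTER_CUBIC))
E
```

```text
t 10.05 chute [-0.0295 -0.0502  0.1131] w 0.0001 F [-2.03  0.53  0.47] q [ 0.42   0.555 -0.876  2.273  1.975  0.772 -0.647]
lean 44.01 yaw err 0.05
[ 0.     0.    -0.002] [-0.0104  0.0003  0.0101]
[ 0.     0.    -0.002] [-0.0212  0.0003  0.0205]
[ 0.     0.    -0.002] [-0.0283  0.0003  0.0275]
```

View pics/top6.png

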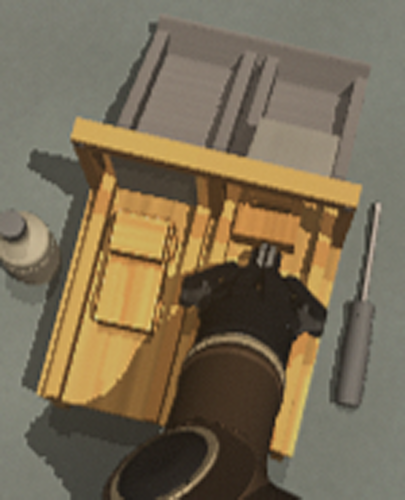

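View pics/scene6.png

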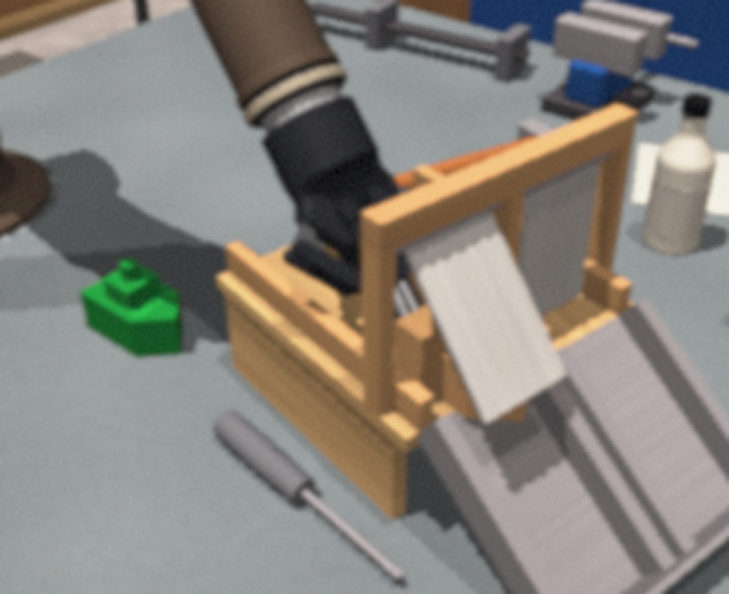

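The boat is square, its bow at the deck edge and the flap lifted over it. The push force is about 2 N. Continuing slowly.

>>> arm_command(
  moves=[0, 0, 0, -0.0028, 0, 0.0028, 1, 0, 0, 0, -0.0056, 0, 0.0055, 1, 0, 0, 0, -0.0084, 0, 0.0082, 1, 0, 0, 0, -0.0112, 0, 0.011, 1, 0, 0, 0, -0.014, 0, 0.0136, 1, 0, 0, 0, -0.0165, 0, 0.016, 1],
)

```text
t: 10.9
position: [0.6518, 0.0159, 0.1132]
eef_rot: [0.25, 2.362, -0.099]
force: [-2.2, 0.9, 1.1]
width: -0.0001
```

```bash
python3 - <<'E'
from h import *
import cv2
plan([(-.0,-.050,.113,44),(.006,-.05,.113,44),(.012,-.05,.113,44)])
for n,(y0,y1,x0,x1) in dict(scene=(100,320,130,400),top=(65,250,170,320)).items():
    cv2.imwrite(f'pics/{n}7.png',cv2.resize(ctrl.get_image(n)[y0:y1,x0:x1],None,fx=2.7,fy=2.7,interpolation=cv2.INTER_CUBIC))
E
```

```text
t 10.9 chute [-0.0059 -0.0504  0.1132] w -0.0001 F [-2.22  0.94  1.07] q [ 0.421  0.575 -0.856  2.225  1.97   0.752 -0.604]
lean 44.04 yaw err 0.09
[-0.     0.001 -0.002] [-0.0041  0.0004  0.0042]
[-0.     0.001 -0.002] [-0.0084  0.0004  0.0084]
[-0.     0.001 -0.002] [-0.0127  0.0004  0.0126]
```

View pics/top7.png

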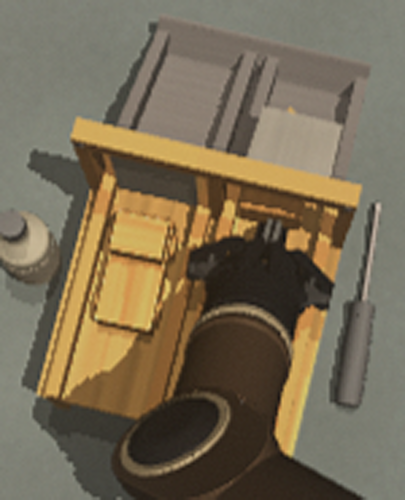

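View pics/scene7.png

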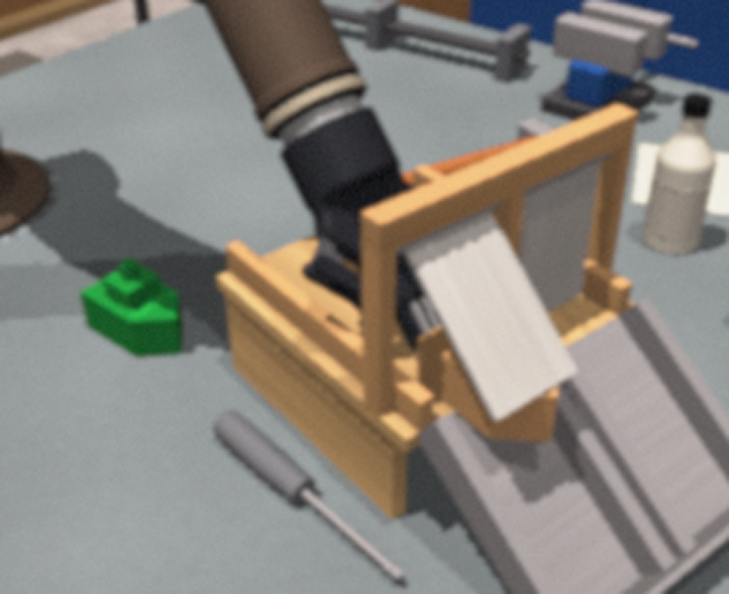

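The boat now overhangs the edge, about to tip, and the gate is still clear of the gripper body. A few more mm.

>>> arm_command(
  moves=[0, 0, 0, -0.002, 0, 0.002, 1, 0, 0, 0, -0.004, 0, 0.004, 1, 0, 0, 0, -0.006, 0, 0.006, 1, 0, 0, 0, -0.008, 0, 0.008, 1, 0, 0, 0, -0.008, 0, 0.008, 1],
)

```text
t: 11.62
position: [0.6634, 0.0131, 0.1132]
eef_rot: [0.252, 2.361, -0.099]
force: [0.0, 0.2, 0.1]
width: 0.0002
```

```bash
python3 - <<'E'
from h import *
import cv2
plan([(.012,-.05,.113,44),(.018,-.05,.113,44),(-.12,-.05,.115,44)])
for n,(y0,y1,x0,x1) in dict(scene=(100,320,130,400),top=(65,250,170,320)).items():
    cv2.imwrite(f'pics/{n}8.png',cv2.resize(ctrl.get_image(n)[y0:y1,x0:x1],None,fx=2.7,fy=2.7,interpolation=cv2.INTER_CUBIC))
E
```

```text
t 11.625 chute [ 0.0061 -0.0507  0.1132] w 0.0002 F [0.04 0.23 0.07] q [ 0.421  0.585 -0.845  2.201  1.967  0.743 -0.583]
lean 44.08 yaw err 0.15
[-0.001  0.001 -0.003] [-0.0041  0.0007  0.0043]
[-0.001  0.001 -0.003] [-0.0084  0.0007  0.0084]
[-0.001  0.001 -0.003] [ 0.0893  0.0004 -0.089 ]
```

View pics/scene8.png

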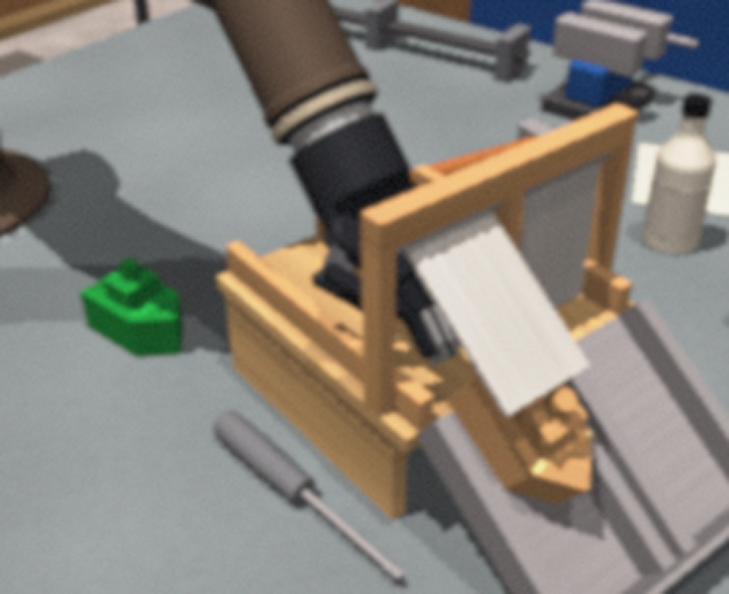

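View pics/top8.png

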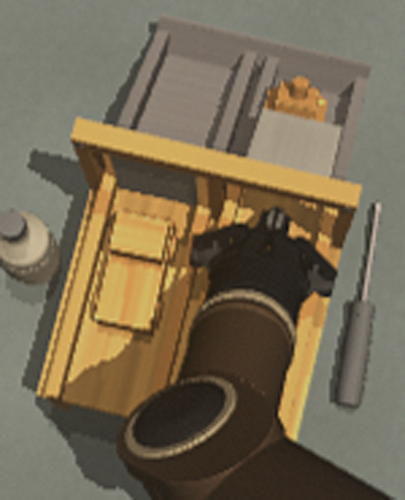

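The boat has tipped over the edge and is sliding (crop 560,440). I'll wait briefly, then draw straight back.

>>> arm_command(
  moves=[0, 0, 0, 0, 0, 0, 1, 0, 0, 0, 0, 0, 0, 1, 0, 0, 0, 0, 0, 0, 1, 0, 0, 0, 0, 0, 0, 1, 0, 0, 0, 0.0065, 0, -0.0065, 1, 0, 0, 0, 0.013, 0, -0.013, 1, 0, 0, 0, 0.0195, 0, -0.0195, 1, 0, 0, 0, 0.026, 0, -0.026, 1, 0, 0, 0, 0.0325, 0, -0.033, 1, 0, 0, 0, 0.039, 0, -0.04, 1, 0, 0, 0, 0.0455, 0, -0.047, 1, 0, 0, 0, 0.052, 0, -0.054, 1, 0, 0, 0, 0.0585, 0, -0.061, 1, 0, 0, 0, 0.0625, 0, -0.067, 1, 0, 0, 0, 0.0625, 0, -0.067, 1, 0, 0, 0, 0.0625, 0, -0.067, 1, 0, 0, 0, 0.0625, 0, -0.067, 1, 0, 0, 0, 0.0625, 0, -0.067, 1],
)

```text
t: 13.98
position: [0.5738, 0.0324, 0.1177]
eef_rot: [0.252, 2.362, -0.099]
force: [-0.3, 0.1, 1.2]
width: 0.0001
```

```bash
python3 - <<'E'
from h import *
import cv2
plan([])
for n,(y0,y1,x0,x1) in dict(scene=(100,320,130,400),top=(65,250,170,320)).items():
    cv2.imwrite(f'pics/{n}9.png',cv2.resize(ctrl.get_image(n)[y0:y1,x0:x1],None,fx=2.7,fy=2.7,interpolation=cv2.INTER_CUBIC))
E
```

```text
t 13.975 chute [-0.0856 -0.0505  0.1177] w 0.0001 F [-0.31  0.13  1.19] q [ 0.409  0.494 -0.93   2.382  1.959  0.813 -0.74 ]
lean 44.05 yaw err 0.15
```

View pics/scene9.png

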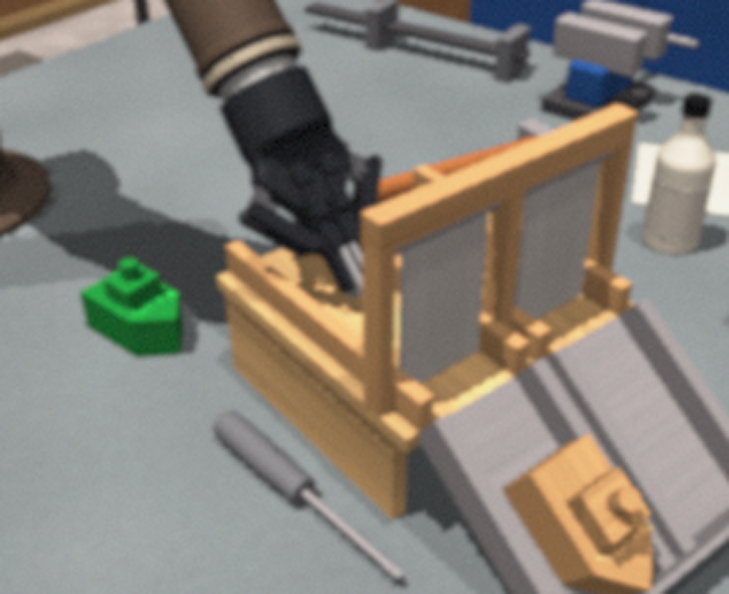

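View pics/top9.png

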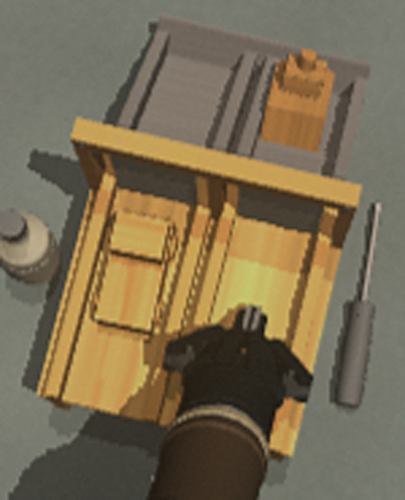

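>>> arm_command(
  moves=[0, 0, 0, -0.007, 0, -0.007, 1, 0, 0, 0, -0.014, 0, -0.0145, 1, 0, 0, 0, -0.014, 0, -0.0145, 1, 0, 0, 0, -0.014, 0, -0.0145, 1, 0, 0, 0, -0.014, 0, -0.0145, 1, 0, 0, 0, -0.014, 0, -0.0145, 1],
)

```text
t: 14.82
position: [0.5736, 0.0324, 0.1375]
eef_rot: [0.251, 2.362, -0.099]
force: [0.5, -0.4, -0.6]
width: 0.0002
```

```bash
python3 - <<'E'
from h import *
import cv2
plan([])
im=ctrl.get_image('scene');cv2.imwrite('pics/sceneA.png',im)
a=cv2.imread('pics/scene9.png');b=cv2.resize(im[100:320,130:400],None,fx=2.7,fy=2.7,interpolation=cv2.INTER_CUBIC)
d=cv2.absdiff(a,b).max(2)
print('boat diff',d[430:,500:660].mean(),'flap',d[220:390,400:500].mean())
E
```

```text
t 14.825 chute [-0.0858 -0.0505  0.1375] w 0.0002 F [ 0.49 -0.42 -0.6 ] q [ 0.428  0.434 -0.941  2.37   1.894  0.759 -0.685]
lean 44.02 yaw err 0.14
boat diff 2.0854801829268292 flap 2.028764705882353
```

View pics/sceneA.png

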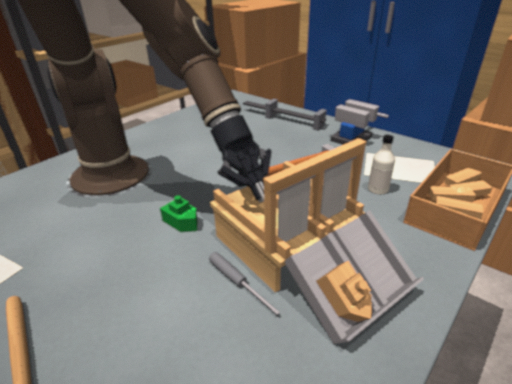

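The boat is at rest upright on the slide against the stop (350,290), both flaps hang shut, and everything else is where it was. Handing in.

```bash
python3 -c "
from plant import ctrl
print(ctrl.close_job())"
```

```text
the job is handed in; nothing more can be done
None
```

The job is done and handed in at about 15 s. I pushed the wooden boat along the right lane with the fingertips, leaning 27° and increasing to 44°, at about 2 N in the readings taken. It went through the flap, tipped over the deck edge by itself and slid down. I then drew straight back.

**Last checks:**
- The boat is at rest, upright, against the end stop; it did not change between the last two pictures.
- Both flaps hang shut.
- The truck, glue bottle, screwdriver and green look-alike look unmoved.
- The gripper is clear of everything, with a wrist force under 1 N (noise).

**What went wrong on the way:** the first descent ran into joint 4's limit and missed its target by about 20 mm, just behind the deck. The pictures showed nothing moved and the reading there was about 2 N. I rose and came down again with less lean. Midway I also backed off once, to shut the fingers for more clearance at the posts.

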